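# Crack the stuck lid of a dry box and hold it ajar

## Task

The dry box in the drawer of the little bench-top store has sucked its lid tight onto the gasket. Pull the drawer right out by its bar pull, then pull the lid up by its knob until the seal lets go, and keep holding it just ajar, with its front edge about a finger's width (some 20 mm) up, so that the box can draw air without its contents lying open to the room. Never swing the lid wide open, leave the things standing around where they are, and finish while still holding the lid by the knob; do not let go.

Things in the scene. Friction and masses are not known exactly. Their poses are not given: they have to be found in the camera images.
- dry_store: White sheet-metal store, 165 deep x 230 wide x 126 mm high, near the worktop's right end, drawer front turned to the left; it does not move. Origin: centre of its underside, on the worktop. x axis horizontal from front to back (the drawer comes out along -x), z up, y along its width. Beware: a wall cabinet hangs 0.46 m above the worktop's back part (beyond x = 0.63), left of the store.
- drawer (a joint): Travel of the drawer in m, 0 shut, 0.125 fully out at its stop. Its grey front panel (226 wide x 112 high x 14 mm) covers the store's front, top edge 122 mm above the worktop. Slides along the store's -x with about 3 N of friction and stays where left. May start up to 15 mm open.
- pull_bar (a point): Middle of the drawer's horizontal steel bar pull: round bar 11 mm thick, 110 mm long along the store's y, 94 mm above the worktop, 35 mm out from the panel; moves with the drawer. Pinch it from above, one finger between bar and panel. The store's top is 32 mm higher than the bar.
- lid (a joint): Lid angle in rad: 0 shut and sealed, grows as the front edge rises (20 mm is 0.175 rad). Clear plate with grey rim, 112 front to back x 166 x 7 mm, hinged along the store's y at the back of the white dry box. The gasket holds with a peak of 12 to 16 N at the knob over the first millimetres, then lets go suddenly; after that only the lid's weight pulls (about 2 N) and, released, it drops back.
- knob_head (a point): Centre of the head of the lid's black knob: round head 29 mm across, 10 mm thick, on a 16 mm stem; 28 mm above the lid's top face, 98 mm above the worktop when shut. The hinge pin is 72 mm behind (store's +x) and 35 mm below it; the drawer panel's inner face is 53 mm in front. Hidden in the store until the drawer is out. Grip it from above; most room with the fingers along the store's y.
- lid_knob: The same black knob, rigidly on the lid. Origin: centre of its foot on the lid's top face, 28 mm below knob_head; z axis along the knob.
- lid_front_edge (a point): Middle of the lower front edge of the lid, 115 mm in front of the hinge pin, 63 mm above the worktop when shut; rises as the lid opens.
- reagent_bottle: Bystander: small brown bottle with black cap, 42 mm across and 91 mm high, standing beyond the drawer's path. Origin at the centre of its underside.
- slide_case: Bystander: yellow box for microscope slides, 72 x 85 x 33 mm. Origin at the centre of its underside.
- sample_cup: Bystander: specimen cup with lid, 62 mm across and 70 mm high. Origin at the centre of its underside.
- drawer_pull: The same bar pull with its two posts, rigidly on the drawer. Its origin is not on the bar: it lies at worktop level under the middle of the panel's inner face.

How it is judged:
On the way, in this order (a step that is already met when the one before it is completed fails the run):
1. the drawer is drawn by the fingers on its bar pull (value of joint drawer above 0.04 m and contact force between the fingers and drawer_pull above 0.5 N), for 0.05 s.
2. the drawer is fully out, with the lid still sealed (value of joint drawer above 0.11 m and value of joint lid below 0.03 rad), for 0.2 s.
3. the seal is broken by pulling on the knob (value of joint lid above 0.075 rad and contact force between the fingers and lid_knob above 0.5 N), for 0.1 s.
At the end, for the whole second after the job is handed in: The drawer is out to within 25 mm of its stop (15 mm when it was pulled), and the lid is held still by the fingers on its knob with its front edge 11.5 to 30.5 mm up (0.10 to 0.27 rad) (value of joint lid between 0.1 and 0.27 rad and value of joint drawer above 0.1 m and contact force between the fingers and lid_knob above 0.5 N and velocity of joint lid between -0.05 and 0.05 rad/s); the arm keeps its last pose, push and grip.
It fails at once if the lid is swung wide open (front edge more than about 50 mm up) (value of joint lid above 0.45 rad).
It fails at once if the lid is opened while the drawer is still partly in (value of joint lid above 0.07 rad and value of joint drawer below 0.095 m).
It fails at once if a bystander is pushed away or knocked over (distance of any of reagent_bottle, slide_case, sample_cup from where it was at the start of the episode above 0.03 m or angle between any of reagent_bottle, sample_cup's own z axis and vertical above 0.5 rad).
It also fails if it takes over 54 s, if anything falls off the work surface, if the arm or the gripper's body presses on something with over 40 N, if the wrist force passes 120 N, or if a joint passes its speed limit or range.

## Robot

A 7-joint arm with a two-finger parallel gripper is mounted at the origin on a cart in front of the work surface, level with it; the furniture and walls round the work are solid. World frame = base frame: x ahead of the robot, y to its left, z up, the work surface at z = 0. Lengths are in m, angles in rad, forces in N, time in s.
With the tool pointing down it reaches from about 0.4 to 0.875 m from the base axis. Payload 6.5 kg.
Tool frame: the origin (TCP) lies midway between the tips of the shut fingers; the grasp point (between the pads) lies 19 mm behind it (grasp_offset is the distance from the TCP to the grasp point, in m); z points along the fingers, y is the line along which they close (so a half turn about z gives the same grasp; the last joint's range is limited). The gripper opens to 88 mm and grips with 3 to 60 N. Pads are 18 mm wide; open, the fingers measure 123 mm over their backs; the gripper's body (75 mm by 187 mm) begins 45 mm behind the grasp point.
Start: joints at [-1.29, 0.536, -0.004, 1.538, 0.003, 1.067, -0.071], TCP at [0.221, 0.611, 0.239] pointing down, gripper open.
Joint ranges: [-2.7, 2.7], [-0.37, 2.16], [-1.27, 1.26], [0.24, 2.4], [-1.31, 4.45], [0.19, 1.91], [-2.76, 2.76]. Speed limits (rad/s): [2.39, 2.39, 3.14, 3.14, 3.14, 3.14, 3.14].

## Interface

Orientations are given as a rotation vector (axis times angle).
In Python, from cell import * gives the robot as it stands.
- The arm moves only by the shell command python3 -m handwheel 'ROWS' [FORCE]. ROWS is a JSON object of lists of equal length, an entry for each row: "travel": the shift along the world's x, y, z in cm, a list of three; "dr": the turn, a rotation vector about the world's x, y, z in rad, a list of three; "gripper": the opening, from 0 (shut) to 1 (fully open). In form: {"travel": [[x, y, z], ...], "dr": [[ax, ay, az], ...], "gripper": [gripper, ...]}. A call has 1 to 20 rows; each row is the pose to reach, as a shift and turn from the pose commanded when the call began; what a row does not reach only later rows make up. A row lasts 1/10 s, in which the tool goes at most 50 mm and 8.59 degrees, less where a joint would pass 70% of its speed; a pose out of reach is approached as far as the arm can. A call with a gripper value outside its range is refused whole. The fingers move at their own pace and stop on an object; FORCE is the grip in N (left out, the last holds). Time passes only in rows, so rows that repeat a pose let the fingers close. It gives the time, the measured TCP pose, the force, the opening and the grip force at its end, in the units of the state.
- get_obs(): the state, without advancing time (a new reading comes with each control period).
- read_camera(name): name is "side" or "top" or "wrist"; returns the picture (480x640x3 uint8, blue, green, red); there is no depth.
- get_calibration(name): a dict with "fovy" (degrees; the focal length in pixels is half the picture's height over the tangent of half this angle, whatever the lens; pixels are square), "cx", "cy" (the principal point, pixels), "R" (3x3) and "t" (3): a world point X has camera coordinates R X + t. Camera axes: x right, y down, z forward; pixel columns grow to the right and rows downward; lengths in m; the calibration is good to about 2 mm. A picture is of the moment at which its call begins: read the wrist's pose just before it. get_calibration takes no time and is no camera call; for the wrist camera it gives the pose at the moment of the call.
- job_done(): hands the job in; it is judged then, once.
The state is a dict: "time_s": time; "joints": joint angles; "qvel": joint speeds; "effort": joint torques, N m; "tool_pos": TCP position; "ee_rot": TCP orientation; "contact_force": force on the tool from outside, world axes, zero at the start; "torque": the same for the moment, N m; "width": finger opening in m; "gripper_force": force on a finger pad.
Only numpy, scipy, OpenCV 4.12 (cv2) and the standard library are available. Lean on these libraries where they do the work, as an engineer would, in place of code of your own. Each camera call takes 0.05 s, during which the arm holds its last target. There are 200 camera calls.

## Working session

There is one attempt and no reset: what is moved stays moved. The work goes in short steps, Python scripts to look and compute and a shell command to move; the robot and the scene stay as the last step left them, time stands still between calls to the robot, and variables do not carry over. Pictures are saved under pics/ and viewed, at most 10 in all, crops included, and the job is handed in when it is done.

```bash
mkdir -p pics
python3 - <<'E'
from cell import *
import cv2,numpy as np
print(get_obs())
for n in ("side","top"):
    im=read_camera(n); cv2.imwrite(f"pics/{n}0.png",im)
    c=get_calibration(n); print(n,c)
E
```

```text
{'time_s': 0.0, 'joints': array([-1.2902161 ,  0.53715736, -0.00441261,  1.53886153,  0.00260677,
        1.06727037, -0.07119093]), 'qvel': array([-2.29575486e-03,  1.49409980e-03,  7.61047554e-04, -1.16466207e-03,
       -2.45660012e-03,  8.55064589e-05, -1.23944491e-03]), 'effort': array([-2.07488297e-04, -5.70984471e+01,  9.91036780e-01, -2.51596856e+01,
       -5.61980729e-02,  1.80722598e-02,  1.62145298e-04]), 'tool_pos': array([0.22074383, 0.61072812, 0.23784954]), 'ee_rot': array([-5.41874050e-01, -3.09435476e+00,  2.64581674e-03]), 'contact_force': array([0.65037263, 0.77528588, 0.06848303]), 'torque': array([-0.01006958, -0.00228422, -0.04161611]), 'gripper_force': 0.0, 'width': 0.08840914654102433}
side {'fovy': 56.40352992927095, 'cx': 320.3919654049885, 'cy': 239.16162786519422, 'R': array([[ 0.25294387, -0.96736433, -0.01502166],
       [-0.83866026, -0.21149672, -0.50191445],
       [ 0.4823571 ,  0.13955426, -0.86478682]]), 't': array([-0.05194227,  0.55785632,  0.7585159 ])}
top {'fovy': 53.63631105487253, 'cx': 315.2865507802707, 'cy': 241.70351779859695, 'R': array([[-0.02556281, -0.99957024, -0.01434864],
       [-0.99867782,  0.02617509, -0.04424343],
       [ 0.04459999,  0.01319868, -0.99891773]]), 't': array([0.13100943, 0.56195104, 1.18651094])}
```

View pics/side0.png

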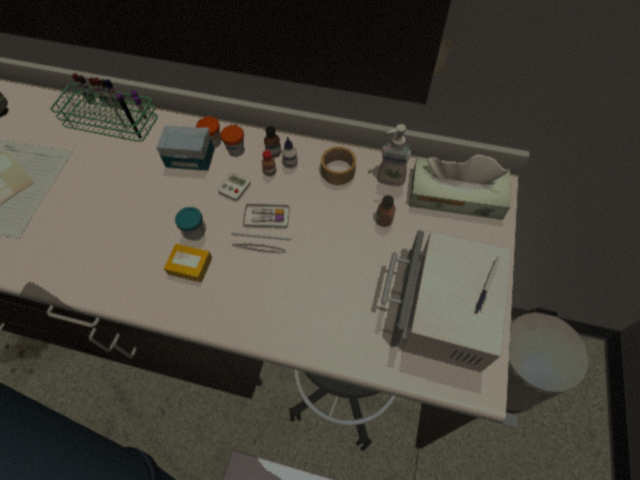

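View pics/top0.png

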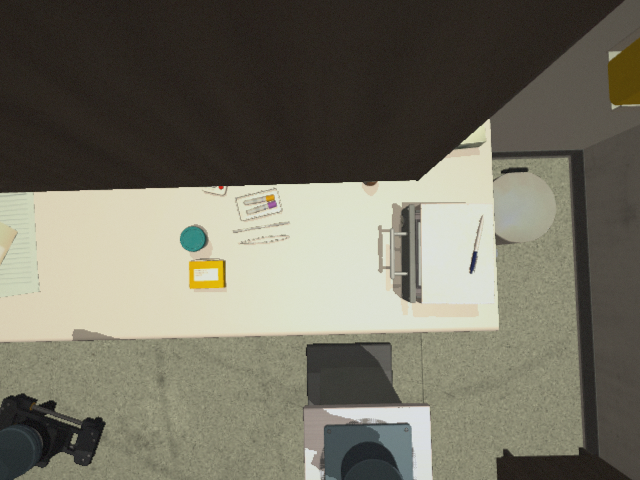

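Side view: the store is at lower right, with bar pull ends near (393,255) and (383,308), and the brown bottle at (386,210). Top view: the bar is at column ~381, rows 228–271, and the store top spans columns 421–494, rows 203–303. I'll cast these pixels onto planes.

```bash
cat > h.py <<'E'
from cell import *
import cv2,numpy as np
def ray(n,p,c=None):
    c=c or get_calibration(n); f=240/np.tan(np.radians(c["fovy"])/2)
    R=np.array(c["R"]);t=np.array(c["t"])
    d=R.T@np.array([(p[0]-c["cx"])/f,(p[1]-c["cy"])/f,1]); return -R.T@t,d
def onz(n,p,z,c=None):
    o,d=ray(n,p,c); return o+d*(z-o[2])/d[2]
E
python3 - <<'E'
from h import *
for p,z in [((381,228),.094),((381,271),.094),((421,203),.126),((494,203),.126),((421,303),.126),((494,303),.126),((403,203),.122),((403,301),.122)]: print("top",p,onz("top",p,z).round(4))
for p,z in [((393,255),.094),((383,308),.094),((386,219),0.0),((189,232),0),((188,265),.03),((429,235),.126),((510,249),.126),((500,357),.126),((411,340),.126)]: print("side",p,onz("side",p,z).round(4))
a=cv2.imread("pics/top0.png")[190:320,360:510]; b=cv2.imread("pics/side0.png")[190:320,360:510]
a=cv2.resize(a,None,fx=4,fy=4,interpolation=2); b=cv2.resize(b,None,fx=4,fy=4,interpolation=2)
cv2.imwrite("pics/c1.png",np.hstack([a[:,:400],b[:,:400]]))
E
```

```text
top (381, 228) [ 0.5898 -0.0402  0.094 ]
top (381, 271) [ 0.4887 -0.037   0.094 ]
top (421, 203) [ 0.6425 -0.1295  0.126 ]
top (494, 203) [ 0.6379 -0.2957  0.126 ]
top (421, 303) [ 0.4146 -0.1214  0.126 ]
top (494, 303) [ 0.4106 -0.2862  0.126 ]
top (403, 203) [ 0.6441 -0.089   0.122 ]
top (403, 301) [ 0.4198 -0.0815  0.122 ]
side (393, 255) [ 0.5844 -0.0618  0.094 ]
side (383, 308) [ 0.4615 -0.0633  0.094 ]
side (386, 219) [ 0.7322 -0.0301  0.    ]
side (189, 232) [0.5776 0.4303 0.    ]
side (188, 265) [0.4806 0.3827 0.03  ]
side (429, 235) [ 0.6318 -0.1254  0.126 ]
side (510, 249) [ 0.6389 -0.2903  0.126 ]
side (500, 357) [ 0.408  -0.2836  0.126 ]
side (411, 340) [ 0.3994 -0.1239  0.126 ]
```

View pics/c1.png

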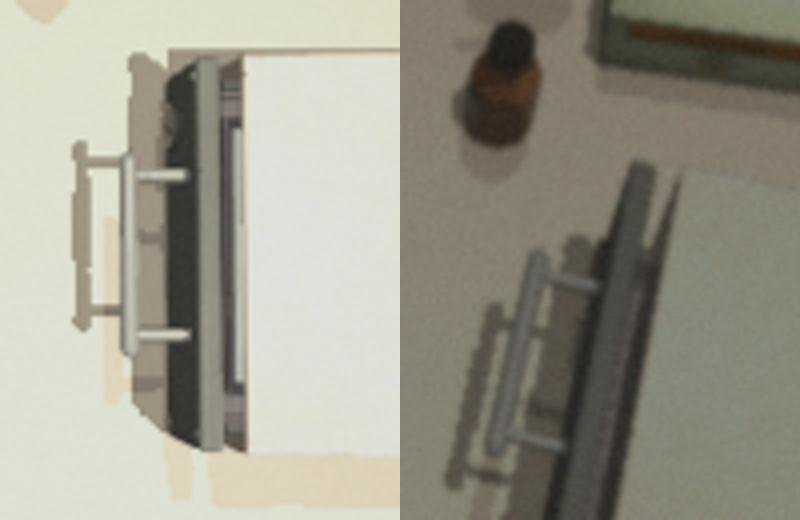

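The crop shows that what I first took for the bar in the top view was its shadow. The real bar runs (392,228)–(392,279) in the top view and (394.5,253)–(384,302) in the side view.

Run:
```python
from h import *
print(onz("top",(392,228),.094),onz("top",(392,278.7),.094),onz("side",(394.5,253),.094),onz("side",(383.8,301.8),.094))
print("panel top mid-edges",onz("top",(410,204.5),.122),onz("top",(410,302.5),.122))
o=get_obs();print(o['tool_pos'])
from scipy.spatial.transform import Rotation as Ro
R=Ro.from_rotvec(o['ee_rot']);print(R.as_matrix().round(3))
```

```text
[ 0.58911275 -0.06608559  0.094     ] [ 0.47006966 -0.06219122  0.094     ] [ 0.58992921 -0.06399753  0.094     ] [ 0.47487959 -0.06243643  0.094     ]
panel top mid-edges [ 0.64021215 -0.10497213  0.122     ] [ 0.41600638 -0.09726284  0.122     ]
[0.2207605  0.61077516 0.23794357]
[[-0.94   0.34  -0.   ]
 [ 0.34   0.94  -0.002]
 [-0.    -0.002 -1.   ]]
```

```bash
python3 -m handwheel '{"travel":[[20,-20,0],[20,-20,0],[20,-20,0],[20,-20,0],[20,-20,0],[20,-20,0],[31,-67.4,0],[31,-67.4,0],[31,-67.4,0],[31,-67.4,0],[31,-67.4,0],[31,-67.4,0],[31,-67.4,0],[31,-67.4,0],[31,-67.4,0],[31,-67.4,0],[31,-67.4,0],[31,-67.4,0],[31,-67.4,0],[31,-67.4,0]],"dr":[[0,0,0],[0,0,0.1],[0,0,0.2],[0,0,0.32],[0,0,0.32],[0,0,0.32],[0,0,0.32],[0,0,0.32],[0,0,0.32],[0,0,0.32],[0,0,0.32],[0,0,0.32],[0,0,0.32],[0,0,0.32],[0,0,0.32],[0,0,0.32],[0,0,0.32],[0,0,0.32],[0,0,0.32],[0,0,0.32]],"gripper":[1,1,1,1,1,1,0.5,0.26,0.26,0.26,0.26,0.26,0.26,0.26,0.26,0.26,0.26,0.26,0.26,0.26]}' 20
python3 - <<'E'
from h import *
o=get_obs();print(o['tool_pos'],o['ee_rot'],o['joints'],o['width'],o['contact_force'])
c=get_calibration("wrist");cv2.imwrite("pics/w1.png",read_camera("wrist"))
f=240/np.tan(np.radians(c["fovy"])/2)
for X in [(.531,-.064,.094),(.589,-.066,.094),(.471,-.062,.094)]:
    q=np.array(c["R"])@X+c["t"];print(f*q[:2]/q[2]+[c["cx"],c["cy"]])
E
```

```text
time_s: 2.1
tool_pos: [0.5308, -0.0609, 0.2386]
ee_rot: [-0.038, -3.141, -0.001]
contact_force: [-0.3, 0.5, 0.0]
width: 0.0229
gripper_force: 0.0
[ 0.53075613 -0.06086984  0.23858068] [-3.77270082e-02 -3.14100881e+00 -1.08704124e-03] [-0.11466728  0.3406637   0.18036662  1.85456995 -0.07441482  0.9531733
  1.64548422] 0.022921183807967465 [-0.30012898  0.46512182  0.00710559]
[318.29438686 229.05566988]
[317.90287734 288.8370516 ]
[318.66941058 159.03686934]
```

View pics/w1.png

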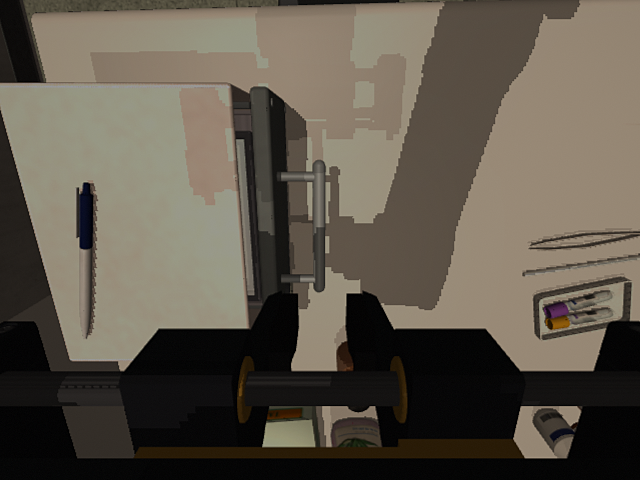

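The wrist view shows the bar at column 319, rows 160–292, which matches the prediction to a couple of mm. Next I go down onto it and pinch.

```bash
python3 -m handwheel '{"travel":[[0,-0.2,-4],[0,-0.2,-8],[0,-0.2,-11],[0,-0.2,-13],[0,-0.2,-15],[0,-0.2,-16.3],[0,-0.2,-16.3],[0,-0.2,-16.3],[0,-0.2,-16.3],[0,-0.2,-16.3],[0,-0.2,-16.3],[0,-0.2,-16.3],[0,-0.2,-16.3],[0,-0.2,-16.3]],"dr":[[0,0,0],[0,0,0],[0,0,0],[0,0,0],[0,0,0],[0,0,0],[0,0,0],[0,0,0],[0,0,0],[0,0,0],[0,0,0],[0,0,0],[0,0,0],[0,0,0]],"gripper":[0.26,0.26,0.26,0.26,0.26,0.26,0.26,0.26,0,0,0,0,0,0]}' 25
```

```text
time_s: 3.55
tool_pos: [0.5317, -0.0644, 0.0766]
ee_rot: [0.042, 3.14, 0.001]
contact_force: [0.2, 1.6, 6.0]
width: 0.0093
gripper_force: 24.7
```

```bash
python3 -m handwheel '{"travel":[[0,0.5,0],[0,1,0],[0.1,2,0],[0.1,3,0],[0.1,4,0],[0.1,5,0],[0.2,6,0],[0.2,7,0],[0.2,8,0],[0.3,9,0],[0.3,9.7,0],[0.3,10.4,0],[0.3,10.9,0],[0.3,11.2,0],[0.3,11.4,0],[0.3,11.6,0],[0.3,11.6,0],[0.3,11.6,0]],"dr":[[0,0,0],[0,0,0],[0,0,0],[0,0,0],[0,0,0],[0,0,0],[0,0,0],[0,0,0],[0,0,0],[0,0,0],[0,0,0],[0,0,0],[0,0,0],[0,0,0],[0,0,0],[0,0,0],[0,0,0],[0,0,0]],"gripper":[0,0,0,0,0,0,0,0,0,0,0,0,0,0,0,0,0,0]}' 25
```

```text
time_s: 5.35
tool_pos: [0.5347, 0.0498, 0.0766]
ee_rot: [0.044, 3.14, -0.002]
contact_force: [-1.0, -4.1, 8.1]
width: 0.0095
gripper_force: 24.7
```

```bash
python3 -m handwheel '{"travel":[[0,0.2,0],[0,0.3,0],[0,0.4,0],[0,0.4,0],[0,0.4,0]],"dr":[[0,0,0],[0,0,0],[0,0,0],[0,0,0],[0,0,0]],"gripper":[0,0,0,0,0]}'
```

```text
time_s: 5.85
tool_pos: [0.5346, 0.0498, 0.0766]
ee_rot: [0.049, 3.14, -0.008]
contact_force: [-1.2, -13.0, 8.9]
width: 0.0094
gripper_force: 24.7
```

```bash
python3 -m handwheel '{"travel":[[0,-0.6,0],[0,-0.6,0],[0,-0.6,0],[0,-0.6,0],[0,-0.6,0],[0,-0.6,3],[0,-0.6,6],[0,-0.6,10],[0,-0.6,14],[0,-0.6,17],[0,-4,20],[0,-8,20],[0,-10.8,20],[0,-10.8,20],[0,-10.8,20],[0,-10.8,20]],"dr":[[0,0,0],[0,0,0],[0,0,0],[0,0,0],[0,0,0],[0,0,0],[0,0,0],[0,0,0],[0,0,0],[0,0,0],[0,0,0],[0,0,0],[0,0,0],[0,0,0],[0,0,0],[0,0,0]],"gripper":[0,0.26,0.26,0.26,0.26,0.26,0.26,0.26,0.26,0.26,0.26,0.26,0.26,0.26,0.26,0.26]}'
python3 - <<'E'
from h import *
o=get_obs();print(o['tool_pos'],o['ee_rot'],o['joints'])
c=get_calibration("wrist");cv2.imwrite("pics/w2.png",read_camera("wrist"))
f=240/np.tan(np.radians(c["fovy"])/2)
for X in [(.532,-.052,.098),(.5347,.05,.094)]:
    q=np.array(c["R"])@X+c["t"];print(f*q[:2]/q[2]+[c["cx"],c["cy"]])
import pickle;pickle.dump(c,open("c2.pkl","wb"))
cv2.imwrite("pics/t2.png",read_camera("top"))
E
```

```text
time_s: 7.45
tool_pos: [0.5338, -0.0511, 0.2754]
ee_rot: [-0.039, -3.141, -0.001]
contact_force: [0.0, 0.3, 0.0]
width: 0.0229
gripper_force: 0.0
[ 0.53384552 -0.05114864  0.27540325] [-3.89572909e-02 -3.14073582e+00 -1.11169536e-03] [-0.1878471   0.30441275  0.24697248  1.81243656 -0.08608255  1.03571388
  1.6382089 ]
[320.85435455 217.62767355]
[424.82091616 216.67282   ]
```

View pics/w2.png

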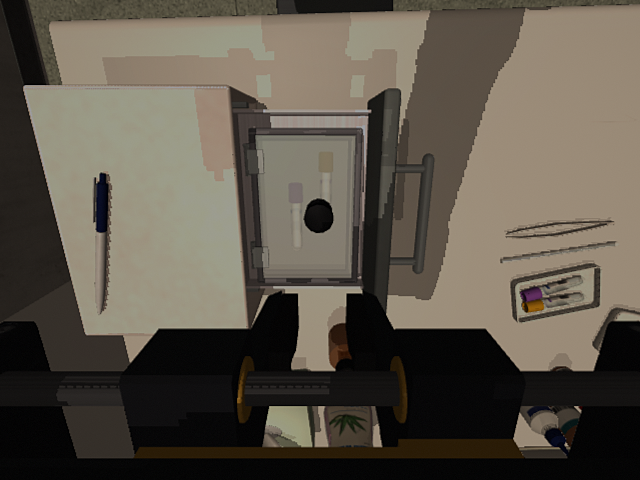

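The knob head is at (319,216), 2 px from where I expected it, so it sits at about (0.5305, -0.054). The lid is shut and the drawer is out. I'll turn the gripper a quarter turn over the knob and look again.

```bash
python3 -m handwheel '{"travel":[[-0.3,-0.3,0],[-0.3,-0.3,0],[-0.3,-0.3,0],[-0.3,-0.3,0],[-0.3,-0.3,0],[-0.3,-0.3,0],[-0.3,-0.3,0],[-0.3,-0.3,0],[-0.3,-0.3,0],[-0.3,-0.3,0],[-0.3,-0.3,0],[-0.3,-0.3,0],[-0.3,-0.3,0],[-0.3,-0.3,0]],"dr":[[0,0,-0.14],[0,0,-0.28],[0,0,-0.42],[0,0,-0.56],[0,0,-0.7],[0,0,-0.84],[0,0,-0.98],[0,0,-1.12],[0,0,-1.26],[0,0,-1.4],[0,0,-1.5],[0,0,-1.57],[0,0,-1.57],[0,0,-1.57]],"gripper":[0.7,0.7,0.7,0.7,0.7,0.7,0.7,0.7,0.7,0.7,0.7,0.7,0.7,0.7]}'
python3 - <<'E'
from h import *
o=get_obs();print(o['tool_pos'],o['ee_rot'],o['joints'])
c=get_calibration("wrist");im=read_camera("wrist");cv2.imwrite("pics/w3.png",im)
f=240/np.tan(np.radians(c["fovy"])/2)
q=np.array(c["R"])@(.5305,-.0538,.098)+c["t"];p=f*q[:2]/q[2]+[c["cx"],c["cy"]];print("pred",p)
m=(im.max(2)<45).astype(np.uint8)
n,l,s,ce=cv2.connectedComponentsWithStats(m)
for i in range(1,n):
    if 150<s[i,4]<5000 and np.hypot(*(ce[i]-p))<80: print(s[i],ce[i],onz("wrist",ce[i],.098,c))
E
```

```text
time_s: 8.95
tool_pos: [0.531, -0.0549, 0.2756]
ee_rot: [-2.246, -2.196, 0.0]
contact_force: [-0.5, 1.0, -0.2]
width: 0.0615
gripper_force: 0.0
[ 0.53095383 -0.05494722  0.27561084] [-2.24639942e+00 -2.19592172e+00  1.51015075e-04] [-0.41359439  0.32331914  0.54037663  1.83133617 -0.19088711  1.03872356
  0.178643  ]
pred [321.45791898 218.10968514]
[ 207  139  248   27 1617] [341.85219542 149.25541126] [0.55062459 0.01026402 0.098     ]
[250 170 153   2 247] [325.72874494 170.51417004] [ 0.53555574 -0.0084426   0.098     ]
[309 200  29  34 764] [323.0091623  216.63743455] [ 0.53203891 -0.05236762  0.098     ]
```

View pics/w3.png

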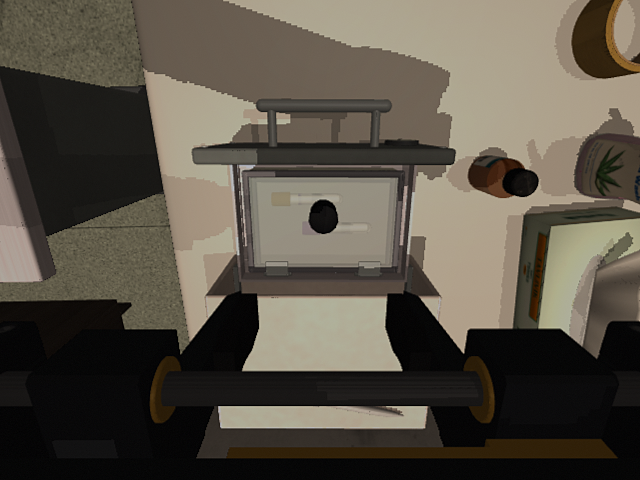

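The knob is at (323,217), which puts it at about (0.532, -0.053). The finger line is parallel to the panel, and the bottle at (515,178) is well clear. Going down to grip the knob.

```bash
python3 -m handwheel '{"travel":[[0.1,0.1,-4],[0.1,0.1,-8],[0.1,0.1,-12],[0.1,0.1,-15],[0.1,0.1,-17],[0.1,0.1,-18.5],[0.1,0.1,-19.5],[0.1,0.1,-19.5],[0.1,0.1,-19.5],[0.1,0.1,-19.5],[0.1,0.1,-19.5],[0.1,0.1,-19.5],[0.1,0.1,-19.5],[0.1,0.1,-19.5],[0.1,0.1,-19.5],[0.1,0.1,-19.5]],"dr":[[0,0,0],[0,0,0],[0,0,0],[0,0,0],[0,0,0],[0,0,0],[0,0,0],[0,0,0],[0,0,0],[0,0,0],[0,0,0],[0,0,0],[0,0,0],[0,0,0],[0,0,0],[0,0,0]],"gripper":[0.7,0.7,0.7,0.7,0.7,0.7,0.7,0.7,0,0,0,0,0,0,0,0]}' 45; python3 -c "
from h import *
cv2.imwrite('pics/s4.png',read_camera('side')[180:360,300:540])"
```

```text
time_s: 10.6
tool_pos: [0.5322, -0.0546, 0.0811]
ee_rot: [2.25, 2.192, 0.001]
contact_force: [-0.6, 1.0, 6.0]
width: 0.0266
gripper_force: 45.0
```

```bash
python3 -m handwheel '{"travel":[[0,0,0.1],[0,-0.05,0.2],[0,-0.1,0.3],[0,-0.1,0.4],[0,-0.15,0.5],[0,-0.2,0.6],[0,-0.2,0.7],[0,-0.2,0.8],[0,-0.2,0.8]],"dr":[[0.01,0,0],[0.02,0,0],[0.04,0,0],[0.05,0,0],[0.06,0,0],[0.08,0,0],[0.09,0,0],[0.1,0,0],[0.1,0,0]],"gripper":[0,0,0,0,0,0,0,0,0]}' 45
```

```text
time_s: 11.55
tool_pos: [0.5321, -0.0574, 0.0889]
ee_rot: [-2.199, -2.14, -0.108]
contact_force: [2.0, -0.3, -2.7]
width: 0.0266
gripper_force: 45.0
```

```bash
python3 -m handwheel '{"travel":[[0,-0.05,0.1],[0,-0.1,0.2],[0,-0.15,0.3],[0,-0.2,0.45],[0,-0.2,0.45],[0,-0.2,0.45],[0,-0.2,0.45],[0,-0.2,0.45]],"dr":[[0.02,0,0],[0.04,0,0],[0.06,0,0],[0.07,0,0],[0.07,0,0],[0.07,0,0],[0.07,0,0],[0.07,0,0]],"gripper":[0,0,0,0,0,0,0,0]}' 45
python3 - <<'E'
from h import *
a=read_camera("side")[190:340,340:540]; b=read_camera("wrist")
cv2.imwrite("pics/w5.png",b);cv2.imwrite("pics/s5.png",cv2.resize(a,None,fx=4,fy=4,interpolation=2))
E
```

```text
time_s: 12.35
tool_pos: [0.532, -0.0589, 0.0932]
ee_rot: [-2.159, -2.104, -0.179]
contact_force: [3.6, -0.3, -2.2]
width: 0.0264
gripper_force: 45.0
```

View pics/w5.png

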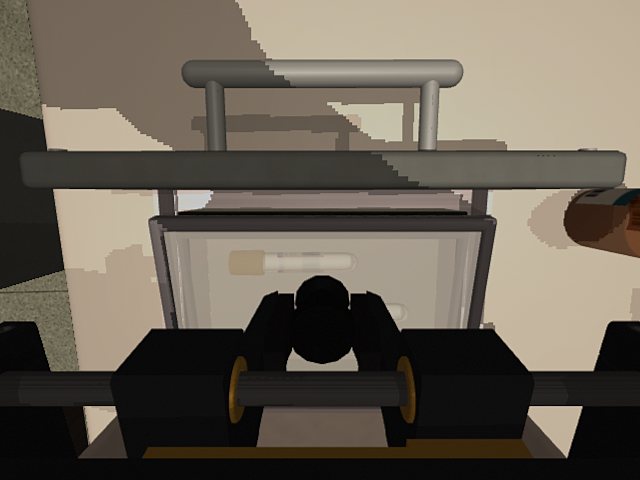

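View pics/s5.png

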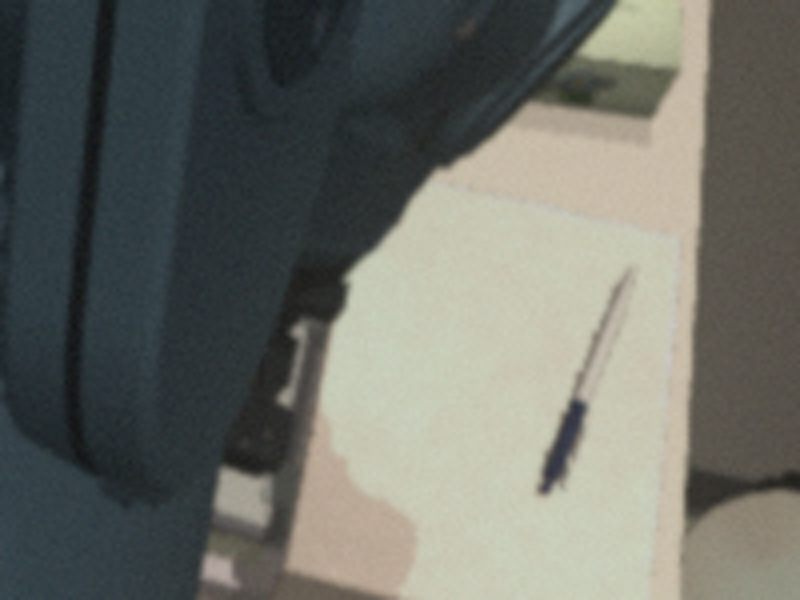

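The wrist view shows the fingers on the knob at (322,320). The lid's front rim spans (150,220)–(495,220), with a dark gap beneath it. I'll check its height.

Run:
```python
from h import *
c=get_calibration("wrist")
o1,d1=ray("wrist",(150,219),c);o2,d2=ray("wrist",(495,219),c)
s=.166/np.linalg.norm(d1-d2); print("rim top front",(o1+s*d1).round(4),(o2+s*d2).round(4))
print("bar",onz("wrist",(322,73),.094,c))
o=get_obs();print(o['tool_pos'],abs(o['qvel']).max(),o['gripper_force'])
```

```text
rim top front [ 0.4505 -0.0133  0.0861] [ 0.6165 -0.0177  0.0852]
bar [0.5349602 0.0478082 0.094    ]
[ 0.53197272 -0.05888632  0.09314318] 0.001793656761585372 45.01626024954021
```

```bash
python3 -c "
from cell import *
print(job_done())"
```

```text
the job is handed in; nothing more can be done
None
```

I pulled the drawer out to its stop, broke the lid's seal, and handed the job in with the gripper still holding the knob; the front edge is about 16–20 mm up by my measurements, and no verdict was shown.

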